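Finish laying the soup tray

TASK

Finish laying the brown serving tray: lay the soup spoon in the spoon rest, with its bowl in the cradle and its handle between the two pins, and stand the box of toothpicks, the chili jar and the pepper shaker upright in the steel holders that fit them, each fully down on the holder's bottom. The holders stand close together and the jars are taller than the spoon, so choose an order that leaves the gripper room, and mind the shelf of bowls over the back of the worktop. Leave the empty sauce dish where it is.

Things in the scene. Friction and masses are not known exactly. Their poses are not given: they have to be found in the camera images.
- spoon_bowl (a point): White soup spoon, 130 mm long, lying open side up. Point: on its underside, middle of the bowl; x runs along the handle away from the bowl, z up. Spoon from x = -29 to +101 mm; bowl 42 mm wide, up to 19 mm high; handle 16-20 mm wide, its top 13 mm above the underside. Grip across the handle (along y) at x = 40 to 60 mm, finger tips close to the worktop.
- pick_box: Upright green carton of toothpicks, 30 (x) by 52 (y) by 75 (z) mm. Origin: centre of its underside, z up. Grip across x, in the upper half.
- chili_jar: Jar of red chili oil with a dark green lid, nearly round, 62 (x) by 68 (y) mm, 84 mm high with the lid (lid 63 mm across, the top 10 mm). Origin: centre of its underside, z up. Grip the body across x.
- pepper_shaker: Grey steel pepper shaker with a domed, holed top, round, 58 mm across at most, 95 mm high. Origin: centre of its underside, z up.
- rest_cradle (a point): Steel spoon rest fixed to the tray: plate 150 mm long, 62 wide, 40 at the handle, 3 thick; cradle for the spoon's bowl (walls 9 mm high, 53 mm apart, closed 35 mm behind this point, open from x = 28 mm); two pins at x = 92 mm, 24 mm apart, 12 mm high, for the handle; bare plate between. Point: on the plate, where spoon_bowl belongs; x towards the pins (as the handle lies), z up.
- box_sleeve: Stainless-steel rectangular holder fixed to the tray, for the carton: inner 38 (x) by 60 (y) mm below a lip that flares 4 mm wider on each side, 29 mm high, foot 52 by 74 mm; bottom 3 mm above the origin. Origin: centre of its underside, on the tray floor; z up.
- large_cup: Larger of the two round stainless-steel holders fixed to the brown tray, for the chili jar: inner diameter 77 mm below a lip that flares 4 mm wider all round, 28 mm high, 91 mm across its foot; its bottom, where the chili jar stands, is 3 mm above the origin. Origin: centre of its underside, on the tray floor; z up.
- medium_cup: Smaller of the two round stainless-steel holders fixed to the brown tray, for the pepper shaker: inner diameter 66 mm below a lip that flares 4 mm wider all round, 28 mm high, 80 mm across its foot; its bottom, where the pepper shaker stands, is 3 mm above the origin. Origin: centre of its underside, on the tray floor; z up.
- sauce_dish: Small empty white sauce dish, 67 mm across, 21 mm high, loose on the worktop; to be left alone. Origin: centre of its underside.
Mind the look-alikes: they are no part of the job. Leave any blue look-alike of the part that bears spoon_bowl alone.

How it is judged:
At the end, for the whole second after the job is handed in: Spoon in its rest: bowl within 12 mm of its place, at most 5 mm above the plate, flat within 0.08 and in line within 0.15 rad. Carton, chili jar and pepper shaker in sleeve, large cup and medium cup: centred within 10 mm, upright within 0.1 rad, within 5 mm of the bottom, at rest (horizontal distance between spoon_bowl and rest_cradle below 0.012 m and z of spoon_bowl in the frame of rest_cradle below 0.005 m and angle between the x axis of spoon_bowl and the x axis of rest_cradle, either way round below 0.15 rad and angle between spoon_bowl's own z axis and vertical below 0.08 rad and horizontal distance between pick_box and box_sleeve below 0.01 m and z of pick_box in the frame of box_sleeve between -0.002 and 0.008 m and angle between each of pick_box, chili_jar, pepper_shaker's own z axis and vertical below 0.1 rad and linear speed of each of pick_box, chili_jar, pepper_shaker below 0.02 m/s and horizontal distance between chili_jar and large_cup below 0.01 m and z of chili_jar in the frame of large_cup between -0.002 and 0.008 m and horizontal distance between pepper_shaker and medium_cup below 0.01 m and z of pepper_shaker in the frame of medium_cup between -0.002 and 0.008 m); the robot touches nothing.
It fails at once if the sauce dish is disturbed (distance of sauce_dish from where it was at the start of the episode above 0.025 m).
It also fails if it takes over 136 s, if anything falls off the work surface, if the arm or the gripper's body presses on something with over 40 N, if the wrist force passes 120 N, or if a joint passes its speed limit or range.

ROBOT

A 7-joint arm with a two-finger parallel gripper is mounted at the origin on the work surface; the furniture and walls round the work are solid. World frame = base frame: x ahead of the robot, y to its left, z up, the work surface at z = 0. Lengths are in m, angles in rad, forces in N, time in s.
With the tool pointing down it reaches from about 0.425 to 0.925 m from the base axis. Payload 6.8 kg.
Tool frame: the origin (TCP) lies on the centre line of the jaws, within the pads' length; the fingertips stand 14 mm ahead of it and the grasp point (between the pads) lies 5 mm behind it (r.nose_length is the distance from the TCP to the fingertips, in m); z points along the fingers, y is the direction in which the jaws open and shut (so a half turn about z gives the same grasp; the last joint's range is limited). The gripper opens to 85 mm and grips with 20 to 120 N. Pads are 22 mm wide; open, the fingers measure 114 mm over their backs; the gripper's body (76 mm by 85 mm) begins 54 mm behind the grasp point. The pads swing forward as they close: fully open they stand 13 mm farther back than shut.
Start: joints at [-1.336, 0.477, 0.022, 1.555, -0.011, 1.109, -0.083], TCP at [0.227, 0.636, 0.245] pointing down, gripper open.
Joint ranges: [-2.96, 2.96], [-0.34, 2.1], [-1.41, 1.46], [0.24, 2.44], [-1.37, 4.51], [0.17, 1.92], [-2.96, 2.96]. Speed limits (rad/s): [2.39, 2.39, 3.14, 3.14, 3.14, 3.14, 3.14].

INTERFACE

Orientations are given as a rotation vector (axis times angle).
In Python, from bench import r, imaging, look_for, outline_of gives the robot as it stands. The module is installed in compiled form; this text tells all that it offers.
- The arm moves only by the tool carry_out, never from a script. Its arguments are lists of equal length, an entry for each row: "offset": the shift along the tool's x, y, z as a fraction of full scale, a list of three; "turn": the turn, a rotation vector about the tool's x, y, z as a fraction of full scale, a list of three. A call has 1 to 8 rows; each row is the pose to reach, as a shift and turn from the pose commanded when the call began, along the tool's axes at that moment; what a row does not reach only later rows make up. Full scale, the value 1, is 0.5 m for a shift and 1.5 rad for a turn. A row lasts 1/10 s, in which the tool goes at most 50 mm and 8.59 degrees, less where a joint would pass 70% of its speed; a pose out of reach is approached as far as the arm can. A call with a number of a shift or a turn outside -1 to 1 is refused whole. A call with a gripper value outside its range is refused whole. "hand" is the closure, from 0 (fully open) to 1 (shut), set as the call begins (left out, the last holds). The fingers move at their own pace and stop on an object; "force" is the grip in N (left out, the last holds). Time passes only in rows, so rows that repeat a pose let the fingers close. It gives the time, the measured TCP pose, the force and the opening at its end, in the units of the state.
- r.get_obs(): the state, without advancing time (a new reading comes with each control period).
- imaging.grab_frame(name): name is "scene" or "top" or "wrist"; returns a dict with "pixels" (480x640x3 uint8, red, green, blue), "fx", "fy", "cx", "cy" (pixels), "R" (3x3) and "t" (3): a world point X has camera coordinates R X + t. Camera axes: x right, y down, z forward; pixel columns grow to the right and rows downward; lengths in m; the calibration is good to about 2 mm. The wrist camera is an equidistant fisheye: a pixel r from the principal point sees the ray r / f radians off the axis. A picture is of the moment at which its call begins. There is no depth.
- r.hand_in(): hands the job in, once; it reports no verdict.
Trained networks look in the newest picture that a camera, given by its name, has taken for a name from the list of things; names that differ only in an ending like _2 or _b are one class to them, and where a whole thing is asked for, a point or a joint stands for the part that bears it (a point fixed in the world has none). Each returns a list of dicts, best first, with "score" (0 to 1); they miss things now and then, are a little off and sometimes report something else, mostly with a low value. They report only what shows in the picture. A call takes as long as a camera call. They do not tell look-alikes from the thing itself.
- look_for(query, camera): "xyz" ([x, y, z] in m, in the coordinates of the camera as it stood for that picture, good to about 4 mm: the middle of the surface that is visible of it).
- outline_of(query, camera): "region" (480x640 bool, what is visible of it).
The state is a dict: "clock": time; "joints": joint angles; "qvel": joint speeds; "tau": joint torques, N m; "tcp_pos": TCP position; "orientation": TCP orientation; "contact_force": force on the tool from outside, world axes, zero at the start; "moment": the same for the moment, N m; "grip_width": finger opening in m.
Only numpy, scipy, OpenCV 4.12 (cv2) and the standard library are available. Lean on these libraries where they do the work, as an engineer would, in place of code of your own. Each camera call takes 0.05 s, during which the arm holds its last target. There are 200 camera calls.

## Working session

There is one attempt and no reset: what is moved stays moved. The work goes in short steps, Python scripts to look and compute and a tool call to move; the robot and the scene stay as the last step left them, time stands still between calls to the robot, and variables do not carry over. Pictures are saved under pics/ and viewed, about 12 in all and at most 16, crops included, and the job is handed in when it is done.

Besides the shell and the picture viewer there is one more tool, called after ">>>" as name(argument=value, ...) on one line, values as JSON. carry_out: Moves the arm, as the interface text tells. Shift numbers are shares of 0.5 m and turn numbers shares of 1.5 rad, none past 1 either way. Its arguments: {"type":"object","properties":{"offset":{"type":"array","items":{"type":"array","items":{"type":"number","minimum":-1,"maximum":1}}},"turn":{"type":"array","items":{"type":"array","items":{"type":"number","minimum":-1,"maximum":1}}},"hand":{"type":"number"},"force":{"type":"number"}},"required":["offset","turn"]}

```bash
mkdir -p pics; cat > h.py <<'E'
from bench import r, imaging, look_for, outline_of
import numpy as np, cv2
from scipy.spatial.transform import Rotation as Ro
def world(f,p): return np.array(f["R"]).T@(np.array(p)-np.array(f["t"]))
def ray(f,u,v,fish=False):
    x,y=(u-f["cx"])/f["fx"],(v-f["cy"])/f["fy"]
    if fish:
        th=np.hypot(x,y); s=np.sin(th)/th if th>1e-9 else 1; d=np.array([x*s,y*s,np.cos(th)])
    else: d=np.array([x,y,1.])
    R=np.array(f["R"]); return -R.T@np.array(f["t"]), R.T@d
def onz(f,u,v,z,fish=False):
    o,d=ray(f,u,v,fish); return o+d*(z-o[2])/d[2]
def proj(f,X,fish=False):
    c=np.array(f["R"])@np.array(X)+np.array(f["t"])
    if fish:
        rr=np.hypot(c[0],c[1]); th=np.arctan2(rr,c[2]); k=th/rr if rr>1e-9 else 1/c[2]; x,y=c[0]*k,c[1]*k
    else: x,y=c[:2]/c[2]
    return np.array([f["cx"]+f["fx"]*x,f["cy"]+f["fy"]*y])
def save(f,n): cv2.imwrite("pics/"+n+".png",f["pixels"][:,:,::-1])
NAMES=["spoon_bowl","pick_box","chili_jar","pepper_shaker","rest_cradle","box_sleeve","large_cup","medium_cup","sauce_dish"]
def rel(pos,rotvec=None):
    "world target -> offset/turn in full-scale units from current measured pose"
    o=r.get_obs(); R0=Ro.from_rotvec(o["orientation"])
    off=R0.inv().apply(np.array(pos)-o["tcp_pos"])/0.5
    t=np.zeros(3) if rotvec is None else (R0.inv()*Ro.from_rotvec(rotvec)).as_rotvec()/1.5
    return off.round(4),t.round(4)
E
python3 - <<'E'
from h import *
o=r.get_obs(); print({k:np.round(v,3) for k,v in o.items()}, r.nose_length)
for c in ["top","scene"]:
    f=imaging.grab_frame(c); save(f,c+"0")
    print(c, world(f,[0,0,0]).round(3))
    for n in NAMES:
        print(n,[(round(d["score"],2),world(f,d["xyz"]).round(3).tolist(),proj(f,world(f,d["xyz"])).round().tolist()) for d in look_for(n,c)])
E
```

```text
{'clock': np.float64(0.0), 'joints': array([-1.336,  0.478,  0.022,  1.556, -0.012,  1.109, -0.083]), 'qvel': array([-0.   , -0.   , -0.   ,  0.   ,  0.001,  0.   ,  0.001]), 'tau': array([ 0.0000e+00, -5.9646e+01,  1.6080e+00, -2.8120e+01,  1.3000e-02,
        9.0000e-03,  0.0000e+00]), 'tcp_pos': array([0.227, 0.635, 0.244]), 'orientation': array([-5.360e-01, -3.095e+00,  3.000e-03]), 'contact_force': array([-0.593, -0.51 ,  0.069]), 'moment': array([-0.008,  0.002, -0.036]), 'grip_width': np.float64(0.086)} 0.014
top [ 0.416 -0.1    1.251]
spoon_bowl [(0.74, [0.474, -0.119, 0.008], [324.0, 244.0]), (0.68, [0.51, -0.611, 0.01], [503.0, 229.0])]
pick_box [(0.51, [0.428, -0.27, 0.071], [382.0, 260.0])]
chili_jar [(0.86, [0.49, -0.34, 0.085], [410.0, 236.0])]
pepper_shaker [(0.59, [0.424, -0.404, 0.091], [436.0, 261.0])]
rest_cradle [(0.87, [0.439, 0.43, 0.004], [127.0, 258.0])]
box_sleeve [(0.78, [0.42, 0.325, 0.005], [165.0, 265.0]), (0.29, [0.549, -0.215, 0.007], [359.0, 217.0])]
large_cup [(0.71, [0.467, 0.145, 0.003], [230.0, 247.0])]
medium_cup [(0.69, [0.441, 0.238, 0.009], [196.0, 257.0])]
sauce_dish [(0.6, [0.545, -0.215, 0.01], [359.0, 218.0])]
scene [-0.289 -0.311  1.463]
spoon_bowl [(0.66, [0.504, -0.605, 0.005], [501.0, 286.0]), (0.65, [0.465, -0.115, 0.007], [331.0, 260.0]), (0.38, [0.418, 0.33, 0.009], [182.0, 241.0])]
pick_box [(0.59, [0.41, -0.267, 0.068], [379.0, 279.0]), (0.3, [0.405, -0.414, 0.083], [433.0, 290.0])]
chili_jar [(0.59, [0.469, -0.347, 0.082], [413.0, 264.0])]
pepper_shaker [(0.56, [0.404, -0.412, 0.079], [432.0, 291.0])]
rest_cradle [(0.71, [0.444, 0.427, 0.005], [156.0, 228.0])]
box_sleeve [(0.78, [0.416, 0.33, 0.008], [182.0, 242.0])]
large_cup [(0.58, [0.469, 0.146, 0.0], [246.0, 241.0])]
medium_cup [(0.77, [0.438, 0.238, 0.003], [214.0, 243.0])]
sauce_dish [(0.57, [0.551, -0.208, 0.006], [368.0, 243.0])]
```

View pics/top0.png

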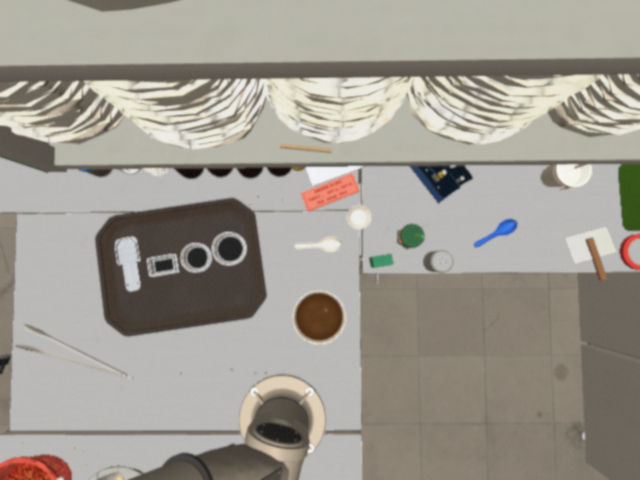

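View pics/scene0.png

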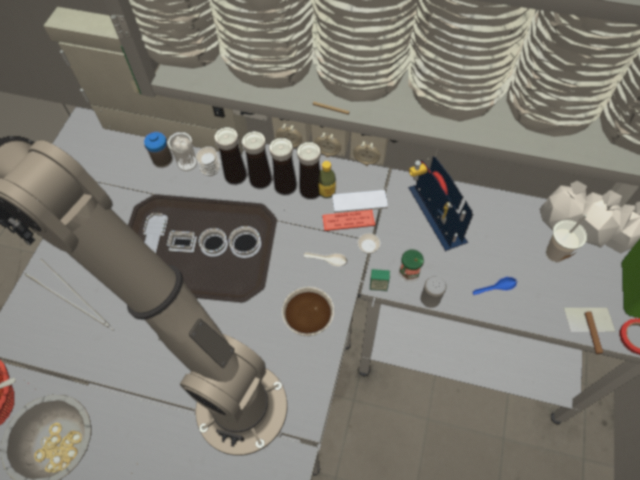

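The top view shows the white spoon at (320,244) with its bowl to the right. The carton is at (382,260), the jar at (412,236), the shaker at (440,261) and the dish at (359,217). The tray's rest is at (127,262) with its cradle at the top, the sleeve at (163,265), and the cups at (196,257) and (230,249). The blue spoon at (497,233) is the look-alike.

```bash
cat >> h.py <<'E'
DOWN=Ro.from_matrix(np.array([[0,1,0],[1,0,0],[0,0,-1.]]).T).as_rotvec()
def yawed(deg): return (Ro.from_euler("z",deg,degrees=True)*Ro.from_rotvec(DOWN)).as_rotvec()
def rect(f,reg,z,fish=False):
    "minimum rectangle of the largest blob, world plane z: centre mm, size mm, direction (deg) of long side"
    c=max(cv2.findContours(reg.astype(np.uint8),cv2.RETR_EXTERNAL,cv2.CHAIN_APPROX_NONE)[0],key=cv2.contourArea)[:,0]
    P=np.array([onz(f,u,v,z,fish)[:2]*1000 for u,v in c],np.float32)
    b=cv2.boxPoints(cv2.minAreaRect(P)); e=[b[1]-b[0],b[2]-b[1]]; l=[np.linalg.norm(a) for a in e]
    d=e[int(l[1]>l[0])]; return b.mean(0).round(1).tolist(),np.round(sorted(l),1).tolist(),round(float(np.degrees(np.arctan2(d[1],d[0])))%180,1)
E
python3 - <<'E'
from h import *
for c in ["top","scene"]:
    f=imaging.grab_frame(c)
    for n,z in [("spoon_bowl",.012),("pick_box",.075),("chili_jar",.084),("rest_cradle",.008),("box_sleeve",.031),("medium_cup",.03),("large_cup",.03),("sauce_dish",.02)]:
        for d in outline_of(n,c)[:2]:
            print(c,n,round(d["score"],2),rect(f,d["region"],z))
print(rel([.45,.30,.27],DOWN))
E
```

```text
top spoon_bowl 0.87 ([501.8999938964844, -587.5], [39.0, 132.39999389648438], 116.0)
top spoon_bowl 0.58 ([477.5, -98.69999694824219], [35.900001525878906, 121.30000305175781], 89.5)
top pick_box 0.53 ([426.8999938964844, -264.70001220703125], [30.299999237060547, 59.20000076293945], 99.0)
top pick_box 0.3 ([488.79998779296875, -339.6000061035156], [59.400001525878906, 75.0999984741211], 116.0)
top chili_jar 0.59 ([488.5, -339.5], [62.400001525878906, 77.9000015258789], 116.0)
top rest_cradle 0.9 ([424.79998779296875, 424.29998779296875], [64.4000015258789, 151.89999389648438], 11.2)
top box_sleeve 0.96 ([420.20001220703125, 321.79998779296875], [54.20000076293945, 82.9000015258789], 99.0)
top medium_cup 0.6 ([439.8999938964844, 233.6999969482422], [76.19999694824219, 82.0999984741211], 89.6)
top large_cup 0.89 ([463.70001220703125, 143.8000030517578], [87.19999694824219, 93.0999984741211], 89.5)
top sauce_dish 0.85 ([549.0, -213.3000030517578], [63.099998474121094, 66.30000305175781], 179.3)
scene spoon_bowl 0.86 ([462.20001220703125, -98.80000305175781], [37.29999923706055, 123.400
[... 342 characters left out ...]
0.95 ([431.0, 427.1000061035156], [64.5999984741211, 129.8000030517578], 10.3)
scene box_sleeve 0.73 ([406.1000061035156, 322.70001220703125], [71.30000305175781, 81.69999694824219], 104.1)
scene medium_cup 0.71 ([428.1000061035156, 232.60000610351562], [78.80000305175781, 94.80000305175781], 31.4)
scene large_cup 0.73 ([451.1000061035156, 142.10000610351562], [91.4000015258789, 102.69999694824219], 17.8)
scene large_cup 0.26 ([426.3999938964844, -267.3999938964844], [53.900001525878906, 64.0999984741211], 12.3)
scene sauce_dish 0.92 ([541.7999877929688, -210.89999389648438], [61.79999923706055, 68.0999984741211], 12.9)
(array([-0.6459, -0.4824, -0.0493]), array([ 0.    , -0.    ,  0.8186]))
```

>>> carry_out(offset=[[-0.646, -0.482, -0.05], [-0.646, -0.482, -0.05], [-0.646, -0.482, -0.05], [-0.646, -0.482, -0.05], [-0.646, -0.482, -0.05], [-0.646, -0.482, -0.05], [-0.646, -0.482, -0.05], [-0.646, -0.482, -0.05]], turn=[[0, 0, 0.819], [0, 0, 0.819], [0, 0, 0.819], [0, 0, 0.819], [0, 0, 0.819], [0, 0, 0.819], [0, 0, 0.819], [0, 0, 0.819]], hand=0, force=40)

```text
clock: 2.7
tcp_pos: [0.4488, 0.3016, 0.2706]
orientation: [-2.197, -2.246, -0.002]
contact_force: [1.2, -0.2, -0.5]
grip_width: 0.0851
```

```bash
python3 - <<'E'
from h import *
o=r.get_obs(); print(o["tcp_pos"],o["orientation"],o["joints"])
f=imaging.grab_frame("wrist"); save(f,"w1"); print(world(f,[0,0,0]))
for n,z in [("rest_cradle",.008),("box_sleeve",.031),("medium_cup",.03),("large_cup",.03)]:
    for d in outline_of(n,"wrist")[:1]: print(n,round(d["score"],2),rect(f,d["region"],z,True))
    for d in look_for(n,"wrist")[:1]: print("   ",round(d["score"],2),world(f,d["xyz"]).round(3))
print(rel([.45,0,.27],DOWN))
E
```

```text
[0.44884845 0.30159747 0.27058536] [-2.19667942e+00 -2.24553258e+00 -1.55005682e-03] [-1.03096795  0.23572231  0.38625183  1.86985311 -0.10184858  1.0541073
 -0.58204754]
[0.44665824 0.37774388 0.4001094 ]
rest_cradle 0.82 ([420.3999938964844, 423.8999938964844], [61.5, 149.1999969482422], 10.3)
    0.82 [0.43  0.427 0.009]
box_sleeve 0.96 ([417.5, 327.6000061035156], [53.29999923706055, 75.5999984741211], 100.2)
    0.66 [0.417 0.328 0.008]
medium_cup 0.78 ([436.79998779296875, 237.60000610351562], [78.80000305175781, 86.69999694824219], 91.5)
    0.78 [0.435 0.233 0.004]
large_cup 0.69 ([459.70001220703125, 147.60000610351562], [90.9000015258789, 100.19999694824219], 104.0)
    0.66 [0.464 0.144 0.007]
(array([-6.093e-01, -1.320e-02, -3.000e-04]), array([-0.0003, -0.    ,  0.0207]))
```

View pics/w1.png

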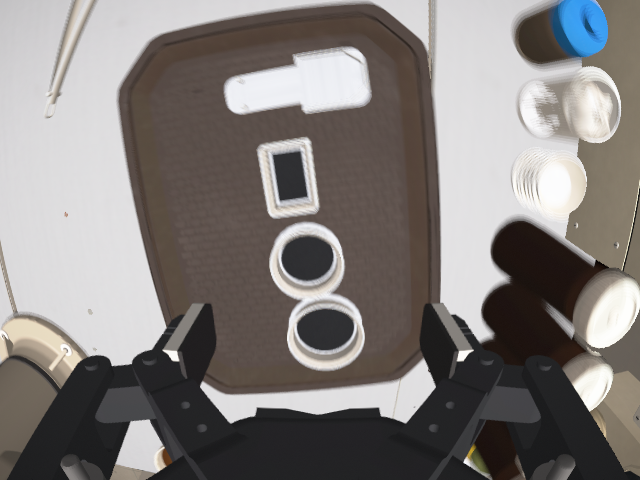

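The wrist view shows the rest at (300,80) with its cradle to the right (+x), the sleeve at (288,177) and the cups at (307,260) and (325,332). The tray is turned about 10°.

>>> carry_out(offset=[[-0.84, 0.0, 0], [-0.84, 0.0, 0], [-0.84, 0.0, 0], [-0.84, 0.0, 0], [-0.84, 0.0, 0], [-0.84, 0.0, 0], [-0.84, 0.0, 0], [-0.84, 0.0, 0]], turn=[[0, 0, 0.02], [0, 0, 0.02], [0, 0, 0.02], [0, 0, 0.02], [0, 0, 0.02], [0, 0, 0.02], [0, 0, 0.02], [0, 0, 0.02]])

```text
clock: 3.95
tcp_pos: [0.4592, -0.0975, 0.2703]
orientation: [2.221, 2.222, 0.002]
contact_force: [1.6, 1.9, 0.1]
grip_width: 0.0854
```

```bash
python3 - <<'E'
from h import *
o=r.get_obs(); print(o["tcp_pos"],o["joints"].round(2))
f=imaging.grab_frame("wrist"); save(f,"w2"); print(world(f,[0,0,0]))
for n,z in [("spoon_bowl",.012),("pick_box",.075),("chili_jar",.084),("pepper_shaker",.09),("sauce_dish",.02)]:
    for d in outline_of(n,"wrist")[:1]:
        print(n,round(d["score"],2),rect(f,d["region"],z,True))
        if n=="spoon_bowl":
            P=np.array([onz(f,u,v,z,True)[:2]*1000 for v,u in np.argwhere(d["region"])[::3]])
            for lo in range(-170,0,10):
                q=P[(P[:,1]>=lo)&(P[:,1]<lo+10)]
                if len(q): print("  y",lo+5,"x",q[:,0].min().round(),q[:,0].max().round())
    for d in look_for(n,"wrist")[:1]: print("   ",round(d["score"],2),world(f,d["xyz"]).round(3))
E
```

```text
[ 0.45916538 -0.09748835  0.27033101] [-0.56  0.11  0.69  2.03 -0.08  1.03  0.18]
[ 0.45857401 -0.02126281  0.39983708]
spoon_bowl 0.85 ([471.5, -101.0], [41.70000076293945, 132.6999969482422], 90.0)
  y -165 x 461.0 485.0
  y -155 x 453.0 489.0
  y -145 x 452.0 491.0
  y -135 x 452.0 491.0
  y -125 x 451.0 491.0
  y -115 x 455.0 487.0
  y -105 x 459.0 482.0
  y -95 x 464.0 477.0
  y -85 x 462.0 477.0
  y -75 x 461.0 475.0
  y -65 x 461.0 475.0
  y -55 x 460.0 474.0
  y -45 x 459.0 475.0
  y -35 x 460.0 473.0
    0.85 [ 0.471 -0.123  0.012]
pick_box 0.89 ([426.5, -248.1999969482422], [39.5, 95.80000305175781], 84.7)
    0.69 [ 0.425 -0.252  0.067]
chili_jar 0.81 ([481.79998779296875, -290.6000061035156], [59.0, 71.5999984741211], 98.1)
    0.72 [ 0.488 -0.316  0.046]
pepper_shaker 0.52 ([433.29998779296875, -313.70001220703125], [10.899999618530273, 33.0], 167.6)
    0.52 [ 0.428 -0.393  0.008]
sauce_dish 0.62 ([544.7999877929688, -213.6999969482422], [66.80000305175781, 67.5999984741211], 152.8)
    0.83 [ 0.546 -0.224  0.011]
```

View pics/w2.png

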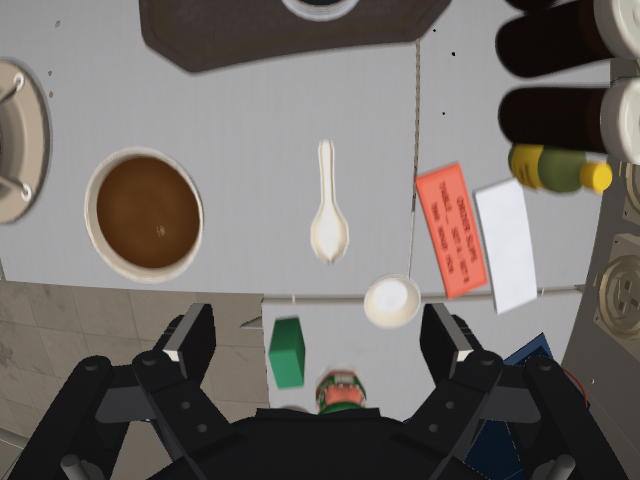

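The white spoon's bowl is at (330,240), with the handle going up to (325,142). The dish at (392,300) and the carton at (287,352) are well clear of the fingers. I'll go down to the handle with the jaws half closed.

>>> carry_out(offset=[[0.025, 0.02, 0.1], [0.025, 0.02, 0.2], [0.025, 0.02, 0.3], [0.025, 0.02, 0.38], [0.025, 0.02, 0.44], [0.025, 0.02, 0.44], [0.025, 0.02, 0.44]], turn=[[0, 0, -0.029], [0, 0, -0.029], [0, 0, -0.029], [0, 0, -0.029], [0, 0, -0.029], [0, 0, -0.029], [0, 0, -0.029]], hand=0.5)

```text
clock: 5.2
tcp_pos: [0.4694, -0.084, 0.0504]
orientation: [-2.174, -2.267, 0.001]
contact_force: [0.1, -0.5, 1.0]
grip_width: 0.0426
```

```bash
python3 - <<'E'
from h import *
o=r.get_obs(); print(o["tcp_pos"],o["grip_width"],o["contact_force"])
f=imaging.grab_frame("wrist"); save(f,"w3")
for d in outline_of("spoon_bowl","wrist")[:1]:
    P=np.array([onz(f,u,v,.012,True)[:2]*1000 for v,u in np.argwhere(d["region"])[::3]])
    for lo in range(-170,0,10):
        q=P[(P[:,1]>=lo)&(P[:,1]<lo+10)]
        if len(q): print("  y",lo+5,"x",q[:,0].min().round(),q[:,0].max().round())
print(rel([.4685,-.085,.018],yawed(2.5)))
E
```

```text
[ 0.46936935 -0.08402075  0.05040244] 0.04256568747415268 [ 0.13290482 -0.53510212  0.99236395]
  y -165 x 458.0 487.0
  y -155 x 453.0 491.0
  y -145 x 451.0 493.0
  y -135 x 451.0 493.0
  y -125 x 452.0 492.0
  y -115 x 455.0 488.0
  y -105 x 460.0 482.0
  y -95 x 463.0 477.0
  y -85 x 462.0 477.0
  y -75 x 462.0 476.0
  y -65 x 461.0 476.0
  y -55 x 460.0 476.0
  y -45 x 459.0 476.0
  y -35 x 460.0 475.0
(array([-0.0017, -0.0045,  0.0674]), array([ 0.002 ,  0.    , -0.0013]))
```

View pics/w3.png

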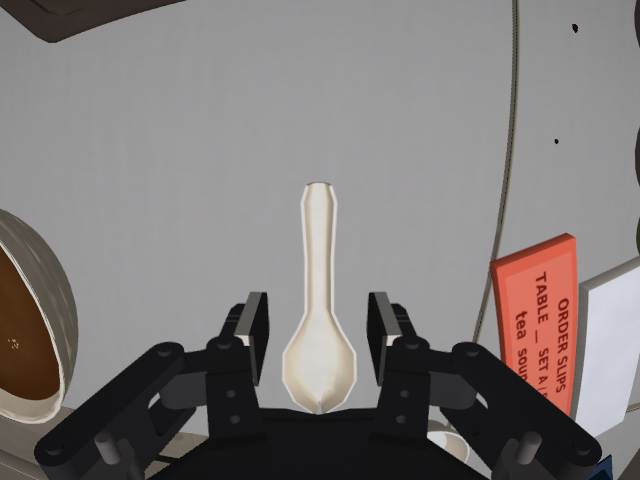

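The handle lies between the pads, at (318,270). The positions agree with the earlier view.

>>> carry_out(offset=[[-0.002, -0.004, 0.04], [-0.002, -0.004, 0.065], [-0.002, -0.004, 0.065], [-0.002, -0.004, 0.065]], turn=[[0, 0, 0], [0, 0, 0], [0, 0, 0], [0, 0, 0]])

```text
clock: 5.7
tcp_pos: [0.4677, -0.0851, 0.0182]
orientation: [2.175, 2.267, 0.001]
contact_force: [-0.7, -0.1, 0.2]
grip_width: 0.0428
```

>>> carry_out(offset=[[0, 0, 0], [0, 0, 0], [0, 0, 0], [0, 0, 0], [0, 0, 0], [0, 0, 0]], turn=[[0, 0, 0], [0, 0, 0], [0, 0, 0], [0, 0, 0], [0, 0, 0], [0, 0, 0]], hand=1, force=40)

```text
clock: 6.3
tcp_pos: [0.4679, -0.0852, 0.0182]
orientation: [2.174, 2.266, 0.002]
contact_force: [-0.1, 0.5, 7.2]
grip_width: 0.0148
```

>>> carry_out(offset=[[0, 0, -0.05], [0, 0, -0.12], [0, 0, -0.2], [0, 0, -0.2]], turn=[[0, 0, 0], [0, 0, 0], [0, 0, 0], [0, 0, 0]])

```text
clock: 6.7
tcp_pos: [0.47, -0.0856, 0.1215]
orientation: [2.172, 2.263, 0.009]
contact_force: [0.1, -0.1, -0.6]
grip_width: 0.0146
```

```bash
python3 - <<'E'
from h import *
o=r.get_obs(); print(o["tcp_pos"],o["grip_width"],o["contact_force"])
f=imaging.grab_frame("wrist"); save(f,"w4")
z=o["tcp_pos"][2]-.018+.012
for d in outline_of("spoon_bowl","wrist")[:1]:
    P=np.array([onz(f,u,v,z,True)[:2]*1000 for v,u in np.argwhere(d["region"])[::3]])
    for lo in range(-170,0,10):
        q=P[(P[:,1]>=lo)&(P[:,1]<lo+10)]
        if len(q): print("  y",lo+5,"x",q[:,0].min().round(),q[:,0].max().round())
E
```

```text
[ 0.46996146 -0.08563334  0.12150551] 0.014588904082761658 [ 0.06244434 -0.14643812 -0.64519517]
  y -145 x 464.0 477.0
  y -135 x 459.0 485.0
  y -125 x 459.0 484.0
  y -115 x 462.0 480.0
  y -105 x 462.0 479.0
  y -95 x 463.0 477.0
  y -85 x 462.0 477.0
  y -75 x 461.0 476.0
  y -65 x 460.0 475.0
  y -55 x 459.0 475.0
  y -45 x 459.0 475.0
  y -35 x 459.0 473.0
```

View pics/w4.png

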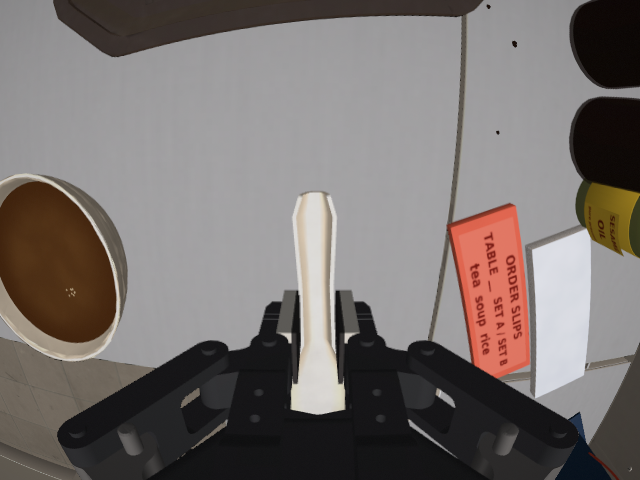

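>>> carry_out(offset=[[0.05, 0, -0.1], [0.15, 0, -0.2], [0.25, -0.01, -0.2], [0.35, -0.02, -0.2], [0.45, -0.03, -0.2], [0.55, -0.034, -0.2], [0.6, -0.034, -0.2], [0.6, -0.034, -0.2]], turn=[[0, 0, -0.08], [0, 0, -0.16], [0, 0, -0.25], [0, 0, -0.34], [0, 0, -0.42], [0, 0, -0.5], [0, 0, -0.58], [0, 0, -0.58]])

```text
clock: 7.6
tcp_pos: [0.4358, 0.2208, 0.2162]
orientation: [-0.997, -2.977, -0.001]
contact_force: [-0.1, -0.7, -0.4]
grip_width: 0.0144
```

```bash
python3 - <<'E'
from h import *
o=r.get_obs(); print(o["tcp_pos"],o["grip_width"])
print(rel([.407,.422,.15],yawed(100.3)))
E
```

```text
[0.43581615 0.22079462 0.21620158] 0.014393077537765128
(array([0.288 , 0.2866, 0.1329]), array([ 4.000e-04, -1.400e-03, -5.506e-01]))
```

>>> carry_out(offset=[[0.06, 0.06, 0], [0.12, 0.12, 0.03], [0.18, 0.18, 0.06], [0.24, 0.24, 0.1], [0.288, 0.287, 0.13], [0.288, 0.287, 0.13], [0.288, 0.287, 0.13], [0.288, 0.287, 0.13]], turn=[[0, 0, -0.09], [0, 0, -0.18], [0, 0, -0.27], [0, 0, -0.36], [0, 0, -0.45], [0, 0, -0.55], [0, 0, -0.55], [0, 0, -0.55]])

```text
clock: 8.4
tcp_pos: [0.4122, 0.4139, 0.1516]
orientation: [0.251, -3.13, 0.003]
contact_force: [0.3, 0.2, -0.6]
grip_width: 0.0144
```

```bash
python3 - <<'E'
from h import *
o=r.get_obs(); print(o["tcp_pos"],o["orientation"],o["grip_width"],o["joints"].round(2))
f=imaging.grab_frame("wrist"); save(f,"w5")
print(rel([.407,.422,.06],yawed(100.3)))
d=outline_of("spoon_bowl","wrist")
if d:
    reg=d[0]["region"]; z=o["tcp_pos"][2]-.018+.012
    P=np.array([onz(f,u,v,z,True)[:2]*1000 for v,u in np.argwhere(reg)])
    R=Ro.from_rotvec(o["orientation"]); L=R.inv().apply(np.c_[P/1000-o["tcp_pos"][:2],np.zeros(len(P))])*1000
    for lo in range(-30,70,10):
        q=L[(L[:,0]>=lo)&(L[:,0]<lo+10)]
        if len(q): print(lo+5,q[:,1].min().round(1),q[:,1].max().round(1))
    print(L[:,0].max())
for d in outline_of("rest_cradle","wrist")[:2]: print(d["score"],rect(f,d["region"],.01,True))
E
```

```text
[0.41216532 0.41392891 0.15155001] [ 2.50670258e-01 -3.13012422e+00  2.74998577e-03] 0.014402197746029615 [-1.    0.44  0.14  1.87 -0.08  0.84  0.91]
(array([0.0081, 0.0178, 0.1841]), array([-0.0007, -0.0005, -0.0133]))
-25 -9.0 8.7
-15 -7.9 7.6
-5 -7.2 6.9
5 -7.4 6.3
15 -8.3 6.5
25 -8.9 6.6
35 -9.2 6.8
45 -9.5 6.8
55 -7.5 4.4
53.170730418724936
0.98 ([408.70001220703125, 428.70001220703125], [43.0, 130.89999389648438], 19.0)
```

View pics/w5.png

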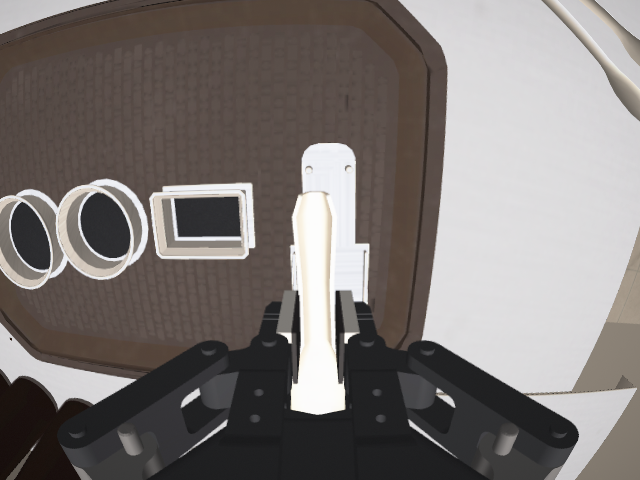

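```bash
python3 - <<'E'
from h import *
f=imaging.grab_frame("wrist")
a,b=[onz(f,u,v,.017,True)[:2] for u,v in [(309,170),(348,169)]]
print(a,b,np.linalg.norm(a-b)); d=b-a; ang=np.degrees(np.arctan2(d[1],d[0]));print(ang)
for th in (ang+90,190.3):
    t=np.radians(th); dr=np.array([np.cos(t),np.sin(t)]); m=(a+b)/2
    print(th,"cradle",m-.092*dr,"tcp",m-.042*dr)
print(onz(f,328,143,.005,True))
print(rel([.407,.422,.06],yawed(100.3)))
E
```

```text
[0.36855819 0.40094134] [0.36322946 0.42833798] 0.027910055671701316
101.00677199766193
191.00677199766193 cradle [0.45620145 0.43220476] tcp [0.40712122 0.42265851]
190.3 cradle [0.45641125 0.43108946] tcp [0.40721699 0.42214935]
[0.34771333 0.41153873 0.005     ]
(array([0.0084, 0.0161, 0.1856]), array([ 0.    ,  0.0002, -0.0116]))
```

The pins at (309,170) and (348,169) put the cradle point at (0.456, 0.432), which agrees with the outline. Next I descend.

>>> carry_out(offset=[[0.008, 0.017, 0.06], [0.008, 0.017, 0.12], [0.008, 0.017, 0.186], [0.008, 0.017, 0.2], [0.008, 0.017, 0.2]], turn=[[0, 0, -0.012], [0, 0, -0.012], [0, 0, -0.012], [0, 0, -0.012], [0, 0, -0.012]])

```text
clock: 9.1
tcp_pos: [0.4063, 0.4225, 0.052]
orientation: [0.286, -3.127, 0.003]
contact_force: [0.6, 0.0, -1.0]
grip_width: 0.0148
```

```bash
python3 - <<'E'
from h import *
o=r.get_obs(); print(o["tcp_pos"],o["contact_force"])
print(rel([.407,.4225,.026],yawed(100.5)))
E
```

```text
[0.40629126 0.42245004 0.05200733] [ 0.58731398  0.02187646 -1.01103085]
(array([-0.0015, -0.0001,  0.052 ]), array([-0.0011, -0.001 , -0.0004]))
```

>>> carry_out(offset=[[-0.001, 0, 0.025], [-0.001, 0, 0.05], [-0.001, 0, 0.054], [-0.001, 0, 0.054]], turn=[[0, 0, 0], [0, 0, 0], [0, 0, 0], [0, 0, 0]])

```text
clock: 9.5
tcp_pos: [0.4069, 0.4232, 0.0253]
orientation: [0.288, -3.128, 0.001]
contact_force: [-0.5, 1.2, -0.6]
grip_width: 0.015
```

>>> carry_out(offset=[[0, 0, 0.003], [0, 0, 0.003]], turn=[[0, 0, 0], [0, 0, 0]])

```text
clock: 9.7
tcp_pos: [0.4074, 0.4237, 0.0245]
orientation: [-0.288, 3.128, 0.001]
contact_force: [-0.3, 0.2, -0.2]
grip_width: 0.0147
```

>>> carry_out(offset=[[0.001, -0.001, 0.003], [0.001, -0.001, 0.005], [0.001, -0.001, 0.005]], turn=[[0, 0, 0], [0, 0, 0], [0, 0, 0]])

```text
clock: 10.0
tcp_pos: [0.4074, 0.4239, 0.024]
orientation: [-0.288, 3.127, 0.003]
contact_force: [-3.3, -3.1, 18.5]
grip_width: 0.0146
```

>>> carry_out(offset=[[0, 0, 0.003], [0, 0, 0.004], [0, 0, 0.004]], turn=[[0, 0, 0], [0, 0, 0], [0, 0, 0]])

```text
clock: 10.3
tcp_pos: [0.4074, 0.424, 0.0236]
orientation: [-0.288, 3.127, 0.004]
contact_force: [-7.4, -6.3, 34.2]
grip_width: 0.0143
```

>>> carry_out(offset=[[0, 0, -0.006], [0, 0, -0.006], [0, 0, -0.006]], turn=[[0, 0, 0], [0, 0, 0], [0, 0, 0]])

```text
clock: 10.6
tcp_pos: [0.4072, 0.4237, 0.024]
orientation: [-0.288, 3.127, 0.003]
contact_force: [-2.6, -1.9, 13.9]
grip_width: 0.0141
```

>>> carry_out(offset=[[0, 0, 0], [0, 0, 0], [0, 0, 0], [0, 0, 0]], turn=[[0, 0, 0], [0, 0, 0], [0, 0, 0], [0, 0, 0]], hand=0.6)

```text
clock: 11.0
tcp_pos: [0.4065, 0.4226, 0.0222]
orientation: [0.288, -3.128, 0.001]
contact_force: [0.5, -0.0, -0.4]
grip_width: 0.0339
```

>>> carry_out(offset=[[0, 0, -0.05], [0, 0, -0.12], [0, 0, -0.22], [0.1, 0, -0.32], [0.1, 0, -0.32], [0.1, 0, -0.32]], turn=[[0, 0, 0], [0, 0, 0], [0, 0, 0], [0, 0, 0], [0, 0, 0], [0, 0, 0]])

```text
clock: 11.6
tcp_pos: [0.3562, 0.4149, 0.1849]
orientation: [-0.292, 3.126, 0.006]
contact_force: [0.3, 0.7, -0.4]
grip_width: 0.0343
```

```bash
python3 - <<'E'
from h import *
o=r.get_obs(); print(o["tcp_pos"],o["orientation"],o["grip_width"],o["contact_force"])
f=imaging.grab_frame("wrist"); save(f,"w6")
for n,z in [("spoon_bowl",.018),("rest_cradle",.01),("box_sleeve",.034),("medium_cup",.033),("large_cup",.033)]:
    for d in outline_of(n,"wrist")[:1]: print(n,round(d["score"],2),rect(f,d["region"],z,True))
print(rel([.45,.2,.25],yawed(50)))
E
```

```text
[0.35623822 0.41488811 0.18492485] [-0.29182733  3.12639053  0.00568376] 0.034308837323539336 [ 0.3020893   0.68062963 -0.44155097]
spoon_bowl 0.6 ([422.8999938964844, 423.8999938964844], [42.29999923706055, 137.10000610351562], 17.7)
rest_cradle 0.7 ([421.3999938964844, 423.8999938964844], [61.5, 151.8000030517578], 11.0)
box_sleeve 0.92 ([410.8999938964844, 329.5], [60.900001525878906, 77.5999984741211], 98.5)
large_cup 0.58 ([452.8999938964844, 154.0], [89.69999694824219, 113.80000305175781], 131.2)
(array([-0.1034, -0.4526, -0.1368]), array([-1.500e-03, -2.000e-04,  5.872e-01]))
```

View pics/w6.png

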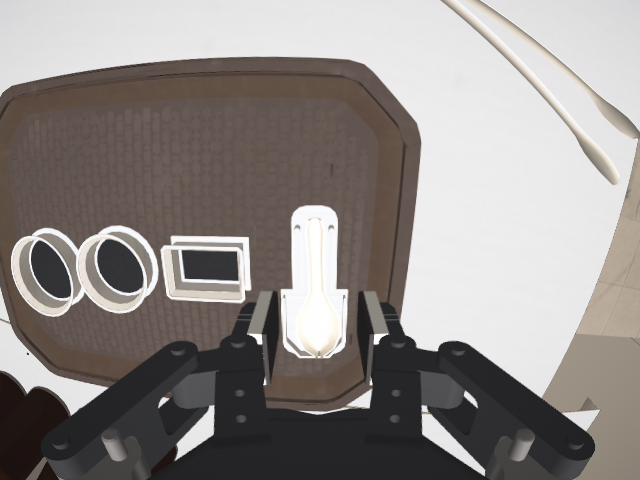

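The spoon lies in its rest, with the bowl at (318,330) inside the cradle walls and the handle between the pins at (300,227) and (330,227). Next is the carton.

>>> carry_out(offset=[[-0.02, -0.08, -0.06], [-0.04, -0.16, -0.1], [-0.06, -0.25, -0.137], [-0.08, -0.34, -0.137], [-0.1, -0.45, -0.137], [-0.1, -0.45, -0.137], [-0.1, -0.45, -0.137]], turn=[[0, 0, 0.09], [0, 0, 0.18], [0, 0, 0.27], [0, 0, 0.36], [0, 0, 0.45], [0, 0, 0.54], [0, 0, 0.58]], hand=0)

```text
clock: 12.6
tcp_pos: [0.4489, 0.1985, 0.2505]
orientation: [1.072, 2.953, -0.002]
contact_force: [-0.7, -0.2, -0.7]
grip_width: 0.0853
```

```bash
python3 - <<'E'
from h import *
print(r.get_obs()["tcp_pos"],rel([.44,-.18,.25],yawed(0)))
E
```

```text
[0.44890327 0.19851331 0.25048652] (array([-0.4721, -0.5921,  0.002 ]), array([-0.0007,  0.0007,  0.5828]))
```

>>> carry_out(offset=[[-0.472, -0.592, 0], [-0.472, -0.592, 0], [-0.472, -0.592, 0], [-0.472, -0.592, 0], [-0.472, -0.592, 0], [-0.472, -0.592, 0], [-0.472, -0.592, 0], [-0.472, -0.592, 0]], turn=[[0, 0, 0.09], [0, 0, 0.18], [0, 0, 0.27], [0, 0, 0.36], [0, 0, 0.45], [0, 0, 0.54], [0, 0, 0.583], [0, 0, 0.583]])

```text
clock: 13.4
tcp_pos: [0.4418, -0.1815, 0.251]
orientation: [2.217, 2.224, -0.002]
contact_force: [1.1, 1.0, -0.4]
grip_width: 0.0854
```

```bash
python3 - <<'E'
from h import *
o=r.get_obs(); print(o["tcp_pos"],o["orientation"])
f=imaging.grab_frame("wrist"); save(f,"w7")
for n,z in [("pick_box",.075),("chili_jar",.084),("pepper_shaker",.08)]:
    for d in outline_of(n,"wrist")[:2]: print(n,round(d["score"],2),rect(f,d["region"],z,True))
    for d in look_for(n,"wrist")[:1]: print("   ",round(d["score"],2),world(f,d["xyz"]).round(3))
E
```

```text
[ 0.44181048 -0.18151367  0.25097237] [ 2.21710695  2.22412139 -0.0024862 ]
pick_box 0.75 ([424.79998779296875, -256.3999938964844], [35.5, 78.5999984741211], 95.8)
pick_box 0.31 ([529.7999877929688, -196.6999969482422], [55.900001525878906, 56.599998474121094], 149.7)
    0.73 [ 0.422 -0.255  0.074]
chili_jar 0.64 ([485.8999938964844, -323.6000061035156], [61.79999923706055, 108.5], 97.7)
    0.58 [ 0.489 -0.331  0.08 ]
pepper_shaker 0.86 ([427.3999938964844, -364.70001220703125], [51.400001525878906, 63.70000076293945], 80.6)
    0.76 [ 0.424 -0.394  0.047]
```

View pics/w7.png

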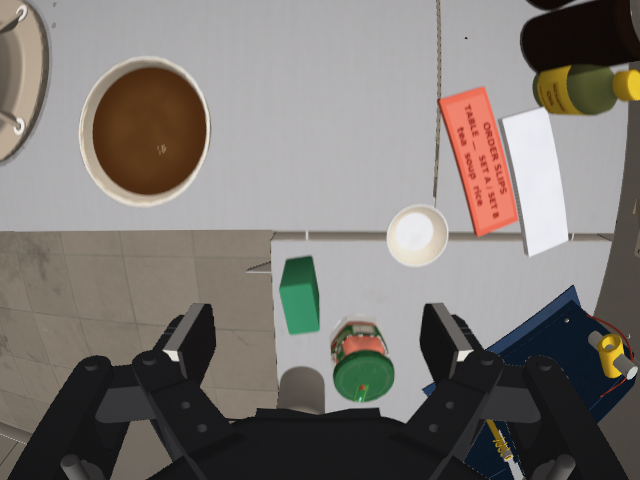

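The carton is at (300,295), with its front face (darker) above its top face. The jar's lid is at (363,376) and the shaker at (302,390). I'll separate the carton's top face by brightness.

```bash
python3 - <<'E'
from h import *
f=imaging.grab_frame("wrist")
d=outline_of("pick_box","wrist")[0]; reg=cv2.erode(d["region"].astype(np.uint8),np.ones((3,3)))>0
g=f["pixels"].astype(int).sum(2); v=g[reg].astype(np.float32)[:,None]
_,lab,c=cv2.kmeans(v,2,None,(3,30,.1),5,cv2.KMEANS_PP_CENTERS); print(c.ravel())
for k in (0,1):
    m=np.zeros(reg.shape,bool); m[reg]=lab.ravel()==k
    m=cv2.morphologyEx(m.astype(np.uint8),cv2.MORPH_OPEN,np.ones((3,3)))
    ys,xs=np.nonzero(m); print(k,xs.min(),xs.max(),ys.min(),ys.max(),rect(f,m,.075,True))
f2=imaging.grab_frame("top")
for n,z in [("pick_box",.075),("pepper_shaker",.08),("chili_jar",.08)]:
    for d in outline_of(n,"top")[:1]: print(n,d["score"],rect(f2,d["region"],z))
E
```

```text
[298.71643 165.13962]
0 280 315 288 337 ([425.5, -268.1000061035156], [28.299999237060547, 50.599998474121094], 98.4)
1 281 315 262 305 ([424.6000061035156, -239.10000610351562], [30.299999237060547, 43.20000076293945], 97.0)
pepper_shaker 0.69 ([423.3999938964844, -410.5], [56.900001525878906, 75.0], 89.5)
chili_jar 0.66 ([489.3999938964844, -352.0], [51.099998474121094, 62.599998474121094], 1.7)
```

>>> carry_out(offset=[[-0.08, -0.02, 0.05], [-0.173, -0.032, 0.1], [-0.173, -0.032, 0.18], [-0.173, -0.032, 0.2], [-0.173, -0.032, 0.26], [-0.173, -0.032, 0.34], [-0.173, -0.032, 0.398], [-0.173, -0.032, 0.398]], turn=[[0, 0, -0.098], [0, 0, -0.098], [0, 0, -0.098], [0, 0, -0.098], [0, 0, -0.098], [0, 0, -0.098], [0, 0, -0.098], [0, 0, -0.098]], hand=0.3)

```text
clock: 14.85
tcp_pos: [0.4264, -0.2615, 0.0499]
orientation: [-2.035, -2.386, 0.002]
contact_force: [0.9, 0.1, 0.8]
grip_width: 0.06
```

>>> carry_out(offset=[[0, 0, 0], [0, 0, 0], [0, 0, 0], [0, 0, 0], [0, 0, 0]], turn=[[0, 0, 0], [0, 0, 0], [0, 0, 0], [0, 0, 0], [0, 0, 0]], hand=1, force=35)

```text
clock: 15.35
tcp_pos: [0.429, -0.264, 0.0539]
orientation: [2.038, 2.387, 0.003]
contact_force: [-1.3, 1.3, 8.5]
grip_width: 0.0297
```

>>> carry_out(offset=[[0, 0, -0.08], [0, 0, -0.16], [0.08, 0.02, -0.24], [0.17, 0.04, -0.28], [0.27, 0.06, -0.28], [0.37, 0.08, -0.28], [0.47, 0.1, -0.28], [0.56, 0.12, -0.28]], turn=[[0, 0, 0], [0, 0, 0], [0, 0, 0], [0, 0, 0], [0, 0, 0], [0, 0, 0], [0, 0, 0], [0, 0, 0]])

```text
clock: 16.15
tcp_pos: [0.4426, 0.0188, 0.1932]
orientation: [2.041, 2.388, 0.004]
contact_force: [1.8, 0.5, -0.5]
grip_width: 0.0297
```

```bash
python3 - <<'E'
from h import *
o=r.get_obs(); print(o["tcp_pos"],o["grip_width"],rel([.425,.31,.195],yawed(10.3)))
E
```

```text
[0.44261666 0.0187943  0.19320451] 0.029687963329898783 (array([ 0.5808,  0.0561, -0.0025]), array([ 0.0016, -0.0011, -0.0154]))
```

>>> carry_out(offset=[[0.09, 0.01, 0], [0.18, 0.02, 0], [0.28, 0.03, 0], [0.38, 0.04, 0], [0.46, 0.046, 0], [0.48, 0.05, 0], [0.48, 0.05, 0]], turn=[[0, 0, -0.015], [0, 0, -0.015], [0, 0, -0.015], [0, 0, -0.015], [0, 0, -0.015], [0, 0, -0.015], [0, 0, -0.015]])

```text
clock: 16.85
tcp_pos: [0.4297, 0.2594, 0.1927]
orientation: [2.009, 2.415, 0.002]
contact_force: [-0.1, -0.2, -1.0]
grip_width: 0.0294
```

```bash
python3 - <<'E'
from h import *
o=r.get_obs(); print(o["tcp_pos"],o["orientation"],o["grip_width"])
f=imaging.grab_frame("wrist"); save(f,"w8"); print(world(f,[0,0,0]))
def rep(n,zs):
    for d in outline_of(n,"wrist")[:1]:
        for z in zs: print(n,round(d["score"],2),z,rect(f,d["region"],z,True))
        if n=="box_sleeve":
            m=(d["region"]|0).astype(np.uint8); c=max(cv2.findContours(m,cv2.RETR_EXTERNAL,cv2.CHAIN_APPROX_NONE)[0],key=cv2.contourArea)
            full=np.zeros_like(m); cv2.drawContours(full,[c],-1,1,-1)
            dark=(full>0)&(f["pixels"].sum(2)<200)
            print("dark",dark.sum(),rect(f,dark,.008,True))
rep("box_sleeve",[.005,.031]); rep("medium_cup",[.005,.031]); rep("large_cup",[.005,.031]); rep("pick_box",[.19])
E
```

```text
[0.42974102 0.25944814 0.19265938] [2.00901077e+00 2.41497968e+00 1.91384646e-03] 0.0294082991868154
[0.41521654 0.334354   0.32216151]
box_sleeve 0.67 0.005 ([416.20001220703125, 326.3999938964844], [57.400001525878906, 80.9000015258789], 99.3)
box_sleeve 0.67 0.031 ([416.1000061035156, 327.0], [52.70000076293945, 74.19999694824219], 99.3)
dark 2274 ([416.70001220703125, 326.20001220703125], [31.0, 52.099998474121094], 99.1)
medium_cup 0.83 0.005 ([437.8999938964844, 238.6999969482422], [71.0, 86.0999984741211], 4.1)
medium_cup 0.83 0.031 ([436.1000061035156, 246.5], [65.19999694824219, 79.0], 4.1)
pick_box 0.94 0.19 ([430.79998779296875, 251.0], [37.20000076293945, 89.0999984741211], 100.5)
```

View pics/w8.png

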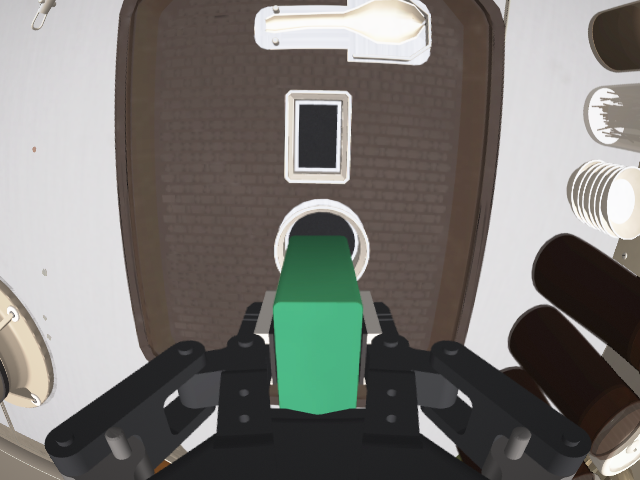

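The sleeve is at (318,137), and the carton hangs straight in the jaws with its top front edge at about row 302.

```bash
python3 - <<'E'
from h import *
f=imaging.grab_frame("wrist"); o=r.get_obs(); R=Ro.from_rotvec(o["orientation"])
print(f["pixels"][285:320,318].tolist()[::3])
for (u,v) in [(275,304),(361,302)]:
    P=onz(f,u,v,o["tcp_pos"][2]+.0211,True); print(P,R.inv().apply(P-o["tcp_pos"])*1000)
y=9.5; c=.0  # box centre = TCP + c along tool x
for c in (-.002,-.004):
    e=Ro.from_rotvec(yawed(y)).apply([c,0,0]); print(c,rel(np.r_[np.array([.4163,.3266])-e[:2],.115],yawed(y)))
E
```

```text
[[51, 114, 77], [52, 116, 78], [52, 117, 79], [53, 119, 80], [54, 120, 80], [54, 120, 81], [75, 180, 130], [77, 184, 135], [76, 183, 135], [77, 184, 134], [76, 183, 134], [77, 184, 133]]
[0.41253853 0.2727615  0.21335776] [ 19.68360057 -14.49840806 -21.09764864]
[0.44018542 0.2784735  0.21335776] [ 20.44837635  13.72202163 -21.09838528]
-0.002 (array([ 0.148 , -0.0026,  0.1545]), array([-0.    , -0.0001,  0.0072]))
-0.004 (array([ 0.152 , -0.0026,  0.1545]), array([-0.    , -0.0001,  0.0072]))
```

>>> carry_out(offset=[[0.08, -0.003, 0], [0.154, -0.003, 0.03], [0.154, -0.003, 0.1], [0.154, -0.003, 0.18], [0.154, -0.003, 0.2], [0.154, -0.003, 0.2]], turn=[[0, 0, 0.007], [0, 0, 0.007], [0, 0, 0.007], [0, 0, 0.007], [0, 0, 0.007], [0, 0, 0.007]])

```text
clock: 17.75
tcp_pos: [0.4144, 0.3315, 0.0912]
orientation: [2.028, 2.399, -0.005]
contact_force: [-0.6, 0.3, -0.5]
grip_width: 0.0294
```

```bash
python3 - <<'E'
from h import *
o=r.get_obs(); print(o["tcp_pos"],o["contact_force"])
e=Ro.from_rotvec(yawed(9.5)).apply([-.005,0,0]); print(rel(np.r_[np.array([.4163,.3266])-e[:2],.062],yawed(9.5)))
E
```

```text
[0.41435641 0.33145492 0.09116045] [-0.5919725   0.27977698 -0.46951314]
(array([-0.0001,  0.0024,  0.0583]), array([-0.0017,  0.0016,  0.001 ]))
```

>>> carry_out(offset=[[0, 0.002, 0.02], [0, 0.002, 0.035], [0, 0.002, 0.05], [0, 0.002, 0.058], [0, 0.002, 0.058]], turn=[[0, 0, 0], [0, 0, 0], [0, 0, 0], [0, 0, 0], [0, 0, 0]])

```text
clock: 18.25
tcp_pos: [0.4155, 0.3331, 0.0627]
orientation: [-2.026, -2.401, 0.001]
contact_force: [-0.4, -0.2, -1.2]
grip_width: 0.0296
```

>>> carry_out(offset=[[0, 0, 0.004], [0, 0, 0.006], [0, 0, 0.006]], turn=[[0, 0, 0], [0, 0, 0], [0, 0, 0]])

```text
clock: 18.55
tcp_pos: [0.4157, 0.3333, 0.0601]
orientation: [-2.026, -2.401, -0.0]
contact_force: [0.7, 0.3, -0.5]
grip_width: 0.0298
```

>>> carry_out(offset=[[0, 0, 0.002], [0, 0, 0.002]], turn=[[0, 0, 0], [0, 0, 0]])

```text
clock: 18.75
tcp_pos: [0.4158, 0.3334, 0.0599]
orientation: [-2.026, -2.4, -0.001]
contact_force: [-2.3, -0.4, 8.6]
grip_width: 0.0295
```

>>> carry_out(offset=[[0, 0, 0], [0, 0, 0], [0, 0, 0], [0, 0, 0]], turn=[[0, 0, 0], [0, 0, 0], [0, 0, 0], [0, 0, 0]], hand=0.3)

```text
clock: 19.15
tcp_pos: [0.4157, 0.3333, 0.059]
orientation: [2.026, 2.401, -0.0]
contact_force: [0.1, 0.7, -0.8]
grip_width: 0.0595
```

>>> carry_out(offset=[[0, 0, -0.08], [0, 0, -0.16], [0, 0, -0.24], [-0.08, 0, -0.32], [-0.18, 0.01, -0.36], [-0.28, 0.02, -0.36], [-0.38, 0.02, -0.36], [-0.48, 0.02, -0.36]], turn=[[0, 0, 0], [0, 0, 0], [0, 0, 0], [0, 0, 0], [0, 0, 0], [0, 0, 0], [0, 0, 0], [0, 0, 0]])

```text
clock: 19.95
tcp_pos: [0.4645, 0.106, 0.2395]
orientation: [2.026, 2.401, 0.002]
contact_force: [1.1, -0.2, -0.0]
grip_width: 0.0598
```

```bash
python3 - <<'E'
from h import *
o=r.get_obs(); print(o["tcp_pos"],o["joints"].round(2))
f=imaging.grab_frame("wrist"); save(f,"w9")
for n,z in [("pick_box",.08),("box_sleeve",.031),("medium_cup",.031),("large_cup",.031)]:
    for d in outline_of(n,"wrist")[:1]: print(n,round(d["score"],2),rect(f,d["region"],z,True))
print(rel([.43,-.30,.25],yawed(0)))
E
```

```text
[0.46450687 0.10602478 0.23951433] [-0.99  0.17  0.72  2.06 -0.14  0.96 -0.03]
box_sleeve 0.82 ([423.29998779296875, 290.1000061035156], [15.600000381469727, 49.599998474121094], 9.1)
medium_cup 0.79 ([437.6000061035156, 234.1999969482422], [79.5, 79.69999694824219], 99.8)
large_cup 0.62 ([460.70001220703125, 143.6999969482422], [89.69999694824219, 89.9000015258789], 32.3)
(array([-0.7934, -0.2044, -0.0224]), array([-0.    , -0.0004,  0.1124]))
```

View pics/w9.png

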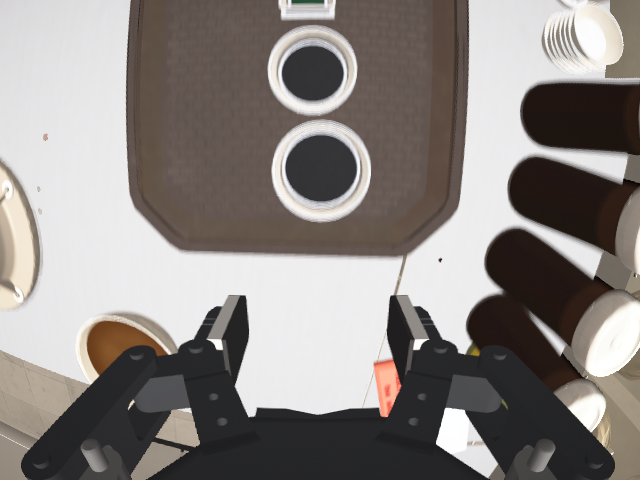

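The carton's bottom touched at the expected height. The cups show clearly at (313,72) and (321,170). I'll go to the shaker.

>>> carry_out(offset=[[-0.79, -0.2, -0.02], [-0.79, -0.2, -0.02], [-0.79, -0.2, -0.02], [-0.79, -0.2, -0.02], [-0.79, -0.2, -0.02], [-0.79, -0.2, -0.02], [-0.79, -0.2, -0.02], [-0.79, -0.2, -0.02]], turn=[[0, 0, 0.11], [0, 0, 0.11], [0, 0, 0.11], [0, 0, 0.11], [0, 0, 0.11], [0, 0, 0.11], [0, 0, 0.11], [0, 0, 0.11]], hand=0)

```text
clock: 21.0
tcp_pos: [0.434, -0.2907, 0.2486]
orientation: [-2.212, -2.231, -0.001]
contact_force: [0.8, 0.9, 0.7]
grip_width: 0.0856
```

```bash
python3 - <<'E'
from h import *
o=r.get_obs(); print(o["tcp_pos"],o["joints"].round(2))
f=imaging.grab_frame("wrist"); save(f,"w10"); print(world(f,[0,0,0]).round(3))
for n,z in [("chili_jar",.084),("pepper_shaker",.08)]:
    for d in outline_of(n,"wrist")[:2]: print(n,round(d["score"],2),rect(f,d["region"],z,True))
    for d in look_for(n,"wrist")[:1]: print("   ",round(d["score"],2),world(f,d["xyz"]).round(3))
hsv=cv2.cvtColor(f["pixels"],cv2.COLOR_RGB2HSV)
g=((hsv[...,0]>55)&(hsv[...,0]<90)&(hsv[...,1]>150)).astype(np.uint8)
print("lid",rect(f,cv2.morphologyEx(g,cv2.MORPH_OPEN,np.ones((5,5))),.084,True))
E
```

```text
[ 0.43396666 -0.29069453  0.24860569] [-0.28  0.31  0.93  1.96 -0.29  1.02  0.79]
[ 0.433 -0.214  0.378]
chili_jar 0.61 ([485.29998779296875, -334.5], [61.400001525878906, 86.5], 102.3)
    0.95 [ 0.487 -0.334  0.085]
pepper_shaker 0.57 ([420.8999938964844, -403.3999938964844], [58.20000076293945, 100.0], 91.8)
    0.78 [ 0.424 -0.4    0.086]Traceback (most recent call last):
  File "<stdin>", line 9, in <module>
  File "h.py", line 31, in rect
    c=max(cv2.findContours(reg.astype(np.uint8),cv2.RETR_EXTERNAL,cv2.CHAIN_APPROX_NONE)[0],key=cv2.contourArea)[:,0]
      ~~~^^^^^^^^^^^^^^^^^^^^^^^^^^^^^^^^^^^^^^^^^^^^^^^^^^^^^^^^^^^^^^^^^^^^^^^^^^^^^^^^^^^^^^^^^^^^^^^^^^^^^^^
ValueError: max() iterable argument is empty
```

View pics/w10.png

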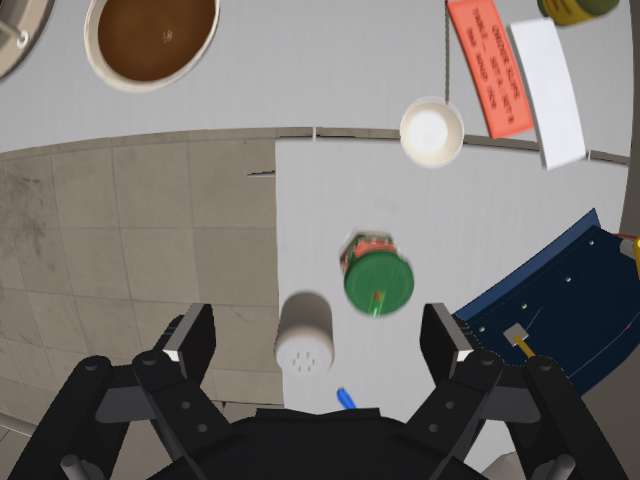

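The jar's lid is centred at about (379,281). The shaker's domed top is at about (304,355), with its base edge at row 292.

```bash
python3 - <<'E'
from h import *
f=imaging.grab_frame("wrist")
print("lid",onz(f,379,281,.084,True), "shaker holes",onz(f,304,361,.095,True),"base edge",onz(f,304,292,.0,True), "edges z.08",onz(f,275,345,.08,True),onz(f,333,345,.08,True))
f=imaging.grab_frame("top")
for n,z in [("pepper_shaker",.09),("chili_jar",.084)]:
    for d in look_for(n,"top")[:1]: print(n,world(f,d["xyz"]).round(3),proj(f,world(f,d["xyz"])))
E
```

```text
lid [ 0.48678906 -0.3430674   0.084     ] shaker holes [ 0.42126914 -0.42026295  0.095     ] base edge [ 0.41828331 -0.39397677  0.        ] edges z.08 [ 0.39309401 -0.41283074  0.08      ] [ 0.44844377 -0.41193548  0.08      ]
chili_jar [ 0.498 -0.317  0.028] [397.29532272 233.83892412]
```

>>> carry_out(offset=[[-0.09, -0.01, 0], [-0.18, -0.02, 0], [-0.257, -0.027, 0.03], [-0.257, -0.027, 0.12], [-0.257, -0.027, 0.21], [-0.257, -0.027, 0.3], [-0.257, -0.027, 0.385], [-0.257, -0.027, 0.385]], turn=[[0, 0, 0], [0, 0, 0], [0, 0, 0], [0, 0, 0], [0, 0, 0], [0, 0, 0], [0, 0, 0], [0, 0, 0]])

```text
clock: 22.25
tcp_pos: [0.4183, -0.4149, 0.0515]
orientation: [-2.207, -2.222, 0.0]
contact_force: [-0.8, 0.2, 0.6]
grip_width: 0.0854
```

>>> carry_out(offset=[[0, 0, 0], [0, 0, 0], [0, 0, 0], [0, 0, 0], [0, 0, 0], [0, 0, 0]], turn=[[0, 0, 0], [0, 0, 0], [0, 0, 0], [0, 0, 0], [0, 0, 0], [0, 0, 0]], hand=1, force=40)

```text
clock: 22.85
tcp_pos: [0.4214, -0.4205, 0.059]
orientation: [2.213, 2.223, 0.002]
contact_force: [1.3, 0.6, 8.8]
grip_width: 0.0572
```

>>> carry_out(offset=[[0, 0, -0.08], [0, 0, -0.16], [0, 0, -0.24], [0.06, 0, -0.3], [0.16, 0.01, -0.34], [0.26, 0.02, -0.34], [0.36, 0.03, -0.34], [0.46, 0.04, -0.34]], turn=[[0, 0, 0], [0, 0, 0], [0, 0, 0], [0, 0, 0], [0, 0, 0], [0, 0, 0], [0, 0, 0], [0, 0, 0]])

```text
clock: 23.65
tcp_pos: [0.4383, -0.1921, 0.2273]
orientation: [2.217, 2.225, 0.004]
contact_force: [2.0, 0.3, -0.2]
grip_width: 0.0567
```

```bash
python3 - <<'E'
from h import *
o=r.get_obs(); print(o["tcp_pos"],o["grip_width"],rel([.45,.15,.21],yawed(10)))
E
```

```text
[ 0.43830177 -0.19206842  0.22725318] 0.05673460678541114 (array([0.684 , 0.0255, 0.0354]), array([ 0.0016, -0.0007, -0.1142]))
```

>>> carry_out(offset=[[0.09, 0.005, 0.01], [0.18, 0.01, 0.02], [0.28, 0.015, 0.03], [0.38, 0.02, 0.035], [0.48, 0.02, 0.035], [0.58, 0.025, 0.035], [0.684, 0.025, 0.035], [0.684, 0.025, 0.035]], turn=[[0, 0, -0.11], [0, 0, -0.11], [0, 0, -0.11], [0, 0, -0.11], [0, 0, -0.11], [0, 0, -0.11], [0, 0, -0.11], [0, 0, -0.11]])

```text
clock: 24.45
tcp_pos: [0.4494, 0.1555, 0.2097]
orientation: [-2.014, -2.411, -0.005]
contact_force: [0.1, -0.4, -1.1]
grip_width: 0.0571
```

```bash
cat >> h.py <<'E'
def cup(f,n):
    "centre of the dark bottom disc inside the holder (z .006) and of the outline"
    d=outline_of(n,"wrist")[0]; m=d["region"].astype(np.uint8)
    c=max(cv2.findContours(m,cv2.RETR_EXTERNAL,cv2.CHAIN_APPROX_NONE)[0],key=cv2.contourArea)
    full=np.zeros_like(m); cv2.drawContours(full,[cv2.convexHull(c)],-1,1,-1)
    dark=(full>0)&(f["pixels"].sum(2)<200)
    print(n,round(d["score"],2),"dark",rect(f,dark,.006,True),"foot",rect(f,m,.004,True),"lip",rect(f,m,.031,True))
E
python3 - <<'E'
from h import *
o=r.get_obs(); print(o["tcp_pos"],o["orientation"],o["grip_width"])
f=imaging.grab_frame("wrist"); save(f,"w11"); print(world(f,[0,0,0]).round(3))
cup(f,"medium_cup"); cup(f,"large_cup")
E
```

```text
[0.44938328 0.155463   0.20974989] [-2.01361197 -2.41056152 -0.00549688] 0.05714465627288958
[0.435 0.23  0.339]
medium_cup 0.68 dark ([437.1000061035156, 234.5], [57.5, 57.5], 55.3) foot ([437.6000061035156, 235.1999969482422], [85.30000305175781, 86.5999984741211], 10.5) lip ([437.3999938964844, 234.8000030517578], [78.5, 79.5999984741211], 10.5)
large_cup 0.66 dark ([461.0, 158.1999969482422], [38.599998474121094, 68.9000015258789], 179.5) foot ([464.8999938964844, 156.0], [64.5, 99.0999984741211], 176.6) lip ([462.5, 162.0], [59.29999923706055, 91.0999984741211], 176.6)
```

View pics/w11.png

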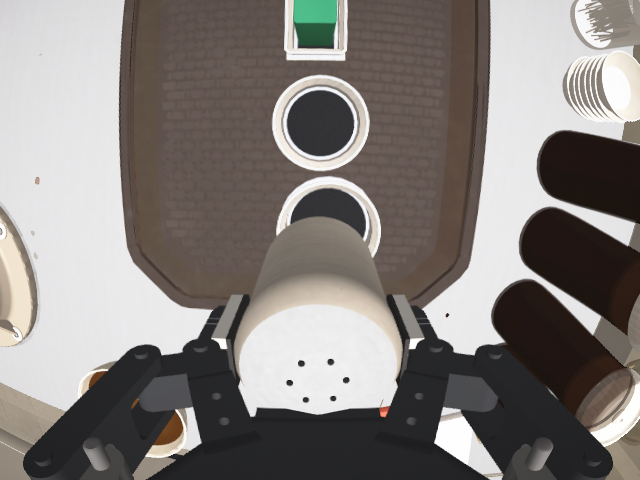

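The medium cup's dark bottom is at (320,123), and the shaker is held upright with its hole ring centred at (318,381).

```bash
python3 - <<'E'
from h import *
f=imaging.grab_frame("wrist"); o=r.get_obs(); R=Ro.from_rotvec(o["orientation"])
for dz in (.033,.038): 
    P=onz(f,318,381,o["tcp_pos"][2]+dz,True); print(P,R.inv().apply(P-o["tcp_pos"])*1000)
print(rel([.4372,.2349,.115],yawed(10)))
E
```

```text
[0.44962387 0.1449547  0.24226177] [ -1.85595445  -0.19855901 -33.00070109]
[0.44892256 0.14898763 0.24726177] [  2.23917219  -0.21740707 -37.99929701]
(array([0.1777, 0.005 , 0.1886]), array([ 0.0002, -0.0002, -0.0049]))
```

>>> carry_out(offset=[[0.09, 0.003, 0], [0.178, 0.005, 0.02], [0.178, 0.005, 0.1], [0.178, 0.005, 0.18], [0.178, 0.005, 0.2], [0.178, 0.005, 0.2]], turn=[[0, 0, 0], [0, 0, 0], [0, 0, 0], [0, 0, 0], [0, 0, 0], [0, 0, 0]])

```text
clock: 25.25
tcp_pos: [0.4369, 0.2341, 0.1084]
orientation: [2.03, 2.398, -0.005]
contact_force: [0.7, -0.9, -1.6]
grip_width: 0.0571
```

```bash
python3 - <<'E'
from h import *
o=r.get_obs(); print(o["tcp_pos"],o["contact_force"],rel([.4372,.2349,.067],yawed(10)))
E
```

```text
[0.43686218 0.23410418 0.10838219] [ 0.73133513 -0.87320034 -1.63621422] (array([0.0016, 0.0011, 0.0828]), array([-0.0015,  0.0013, -0.0059]))
```

>>> carry_out(offset=[[0.001, 0.001, 0.03], [0.001, 0.001, 0.05], [0.001, 0.001, 0.07], [0.001, 0.001, 0.082], [0.001, 0.001, 0.082]], turn=[[0, 0, 0], [0, 0, 0], [0, 0, 0], [0, 0, 0], [0, 0, 0]])

```text
clock: 25.75
tcp_pos: [0.437, 0.2368, 0.0671]
orientation: [-2.026, -2.401, 0.002]
contact_force: [-1.0, -0.5, -1.9]
grip_width: 0.0571
```

>>> carry_out(offset=[[0, 0, 0.003], [0, 0, 0.005], [0, 0, 0.005]], turn=[[0, 0, 0], [0, 0, 0], [0, 0, 0]])

```text
clock: 26.05
tcp_pos: [0.4376, 0.237, 0.0655]
orientation: [2.026, 2.401, 0.001]
contact_force: [0.2, -0.7, -2.5]
grip_width: 0.0569
```

>>> carry_out(offset=[[-0.002, 0, 0.003], [-0.002, 0, 0.004], [-0.002, 0, 0.004]], turn=[[0, 0, 0], [0, 0, 0], [0, 0, 0]])

```text
clock: 26.35
tcp_pos: [0.4378, 0.237, 0.0649]
orientation: [-2.025, -2.399, -0.003]
contact_force: [-4.4, -0.5, 17.8]
grip_width: 0.0569
```

>>> carry_out(offset=[[0, 0, -0.002], [0, 0, -0.002], [0, 0, -0.002], [0, 0, -0.002]], turn=[[0, 0, 0], [0, 0, 0], [0, 0, 0], [0, 0, 0]], hand=0)

```text
clock: 26.75
tcp_pos: [0.4376, 0.236, 0.0643]
orientation: [2.026, 2.401, -0.0]
contact_force: [0.3, 0.3, 0.6]
grip_width: 0.0854
```

>>> carry_out(offset=[[0, 0, -0.08], [0, 0, -0.16], [0, 0, -0.24], [-0.08, 0, -0.32], [-0.18, 0, -0.36], [-0.28, 0, -0.36], [-0.38, 0, -0.36], [-0.48, 0, -0.36]], turn=[[0, 0, 0], [0, 0, 0], [0, 0, 0], [0, 0, 0], [0, 0, 0], [0, 0, 0], [0, 0, 0], [0, 0, 0]])

```text
clock: 27.55
tcp_pos: [0.4764, 0.0068, 0.2448]
orientation: [-2.025, -2.402, -0.003]
contact_force: [0.3, 0.6, -0.4]
grip_width: 0.0855
```

```bash
python3 - <<'E'
from h import *
o=r.get_obs(); print(o["tcp_pos"])
f=imaging.grab_frame("wrist"); save(f,"w12")
for n in ("large_cup",): 
    try: cup(f,n)
    except Exception as e: print(e)
print(look_for("pepper_shaker","wrist")[:1] and world(f,look_for("pepper_shaker","wrist")[0]["xyz"]))
print(rel([.4875,-.25,.25],yawed(0)))
E
```

```text
[0.47643839 0.00681737 0.24475679]
list index out of range
[]
(array([-0.5063, -0.0599, -0.0108]), array([0.0003, 0.0002, 0.1075]))
```

>>> carry_out(offset=[[-0.09, -0.02, 0], [-0.18, -0.03, 0], [-0.28, -0.04, 0], [-0.38, -0.05, 0], [-0.48, -0.06, 0], [-0.506, -0.06, 0], [-0.506, -0.06, 0]], turn=[[0, 0, 0.108], [0, 0, 0.108], [0, 0, 0.108], [0, 0, 0.108], [0, 0, 0.108], [0, 0, 0.108], [0, 0, 0.108]])

```text
clock: 28.4
tcp_pos: [0.4893, -0.2478, 0.2441]
orientation: [2.217, 2.225, -0.002]
contact_force: [0.3, 0.6, -0.0]
grip_width: 0.085
```

```bash
python3 - <<'E'
from h import *
o=r.get_obs(); print(o["tcp_pos"],o["orientation"])
f=imaging.grab_frame("wrist"); p=f["pixels"]
d=outline_of("chili_jar","wrist")[0]; ys,xs=np.nonzero(d["region"]); print(xs.min(),xs.max(),ys.min(),ys.max())
x0,y0=max(xs.min()-40,0),max(ys.min()-30,0); c=p[y0:ys.max()+30,x0:xs.max()+40]
print("crop",x0,y0); cv2.imwrite("pics/w13.png",cv2.resize(c,None,fx=4,fy=4,interpolation=cv2.INTER_CUBIC)[:600,:800,::-1])
E
```

```text
[ 0.48927252 -0.24776054  0.2440627 ] [ 2.21712260e+00  2.22517059e+00 -2.12819536e-03]
283 351 261 355
crop 243 231
```

View pics/w13.png

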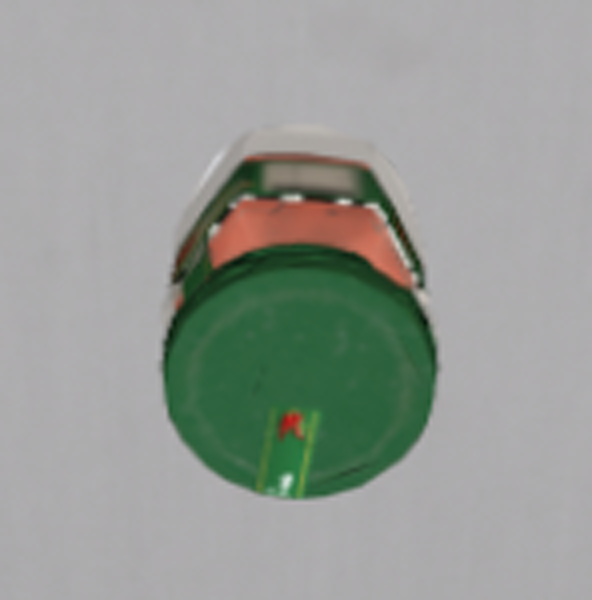

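The jar is octagonal and its front face is nearly square to the image (about -3 to -8°). The lid is centred at full-frame pixel (318,324).

```bash
python3 - <<'E'
from h import *
f=imaging.grab_frame("wrist")
for u in [(318,324),(284,324),(352,324),(318,355.5),(318,292)]: print(u,onz(f,*u,.084,True).round(4))
c=onz(f,318,324,.084,True); print(rel([c[0],c[1],.052],yawed(-5)))
E
```

```text
(318, 324) [ 0.4903 -0.3385  0.084 ]
(284, 324) [ 0.4598 -0.3391  0.084 ]
(352, 324) [ 0.5209 -0.3385  0.084 ]
(318, 355.5) [ 0.4907 -0.3733  0.084 ]
(318, 292) [ 0.49   -0.3065  0.084 ]
(array([-0.1899, -0.0005,  0.3833]), array([-0.0007, -0.0008,  0.0645]))
```

>>> carry_out(offset=[[-0.09, 0, 0], [-0.191, 0, 0.01], [-0.191, 0, 0.08], [-0.191, 0, 0.16], [-0.191, 0, 0.24], [-0.191, 0, 0.32], [-0.191, 0, 0.391], [-0.191, 0, 0.391]], turn=[[0, 0, 0.064], [0, 0, 0.064], [0, 0, 0.064], [0, 0, 0.064], [0, 0, 0.064], [0, 0, 0.064], [0, 0, 0.064], [0, 0, 0.064]])

```text
clock: 29.35
tcp_pos: [0.4886, -0.3367, 0.0446]
orientation: [-2.308, -2.119, 0.002]
contact_force: [0.4, 0.3, -0.9]
grip_width: 0.0852
```

>>> carry_out(offset=[[0, 0, 0], [0, 0, 0], [0, 0, 0], [0, 0, 0], [0, 0, 0], [0, 0, 0]], turn=[[0, 0, 0], [0, 0, 0], [0, 0, 0], [0, 0, 0], [0, 0, 0], [0, 0, 0]], hand=1, force=50)

```text
clock: 29.95
tcp_pos: [0.4915, -0.3416, 0.0511]
orientation: [2.316, 2.12, 0.003]
contact_force: [-0.9, 2.7, 7.9]
grip_width: 0.0647
```

>>> carry_out(offset=[[0, 0, -0.04], [0, 0, -0.1], [0, 0, -0.18], [0, 0, -0.26], [0, 0, -0.34], [0.06, 0, -0.36], [0.14, -0.01, -0.36], [0.22, -0.02, -0.36]], turn=[[0, 0, 0], [0, 0, 0], [0, 0, 0], [0, 0, 0], [0, 0, 0], [0, 0, 0], [0, 0, 0], [0, 0, 0]])

```text
clock: 30.75
tcp_pos: [0.49, -0.2303, 0.2302]
orientation: [2.318, 2.118, 0.003]
contact_force: [1.5, 0.9, -2.4]
grip_width: 0.0648
```

```bash
python3 - <<'E'
from h import *
o=r.get_obs(); print(o["tcp_pos"],o["grip_width"],o["contact_force"],rel([.465,.07,.21],yawed(10)))
f=imaging.grab_frame("wrist"); save(f,"w14")
E
```

```text
[ 0.49002899 -0.23028943  0.23020507] 0.06477232750126423 [ 1.4668439   0.89158924 -2.36807971] (array([ 0.5936, -0.1042,  0.0403]), array([ 0.0019,  0.    , -0.1766]))
```

View pics/w14.png

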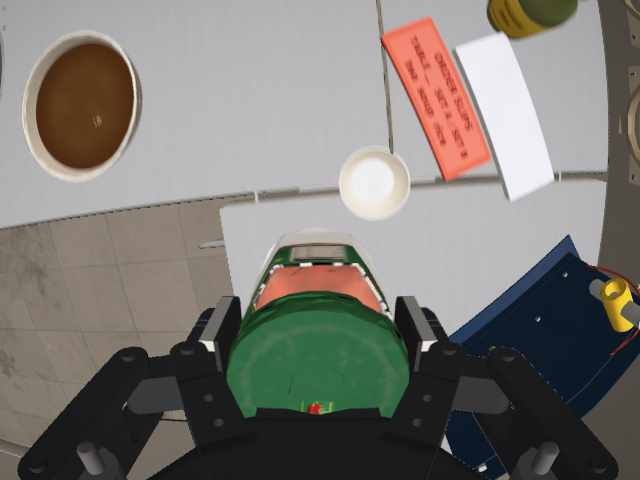

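The jar is held upright with its lid centred between the pads. I'll carry it to the large cup.

>>> carry_out(offset=[[0.09, -0.01, 0.01], [0.18, -0.03, 0.02], [0.28, -0.05, 0.03], [0.38, -0.07, 0.04], [0.48, -0.09, 0.04], [0.59, -0.104, 0.04], [0.594, -0.104, 0.04], [0.594, -0.104, 0.04]], turn=[[0, 0, -0.09], [0, 0, -0.176], [0, 0, -0.176], [0, 0, -0.176], [0, 0, -0.176], [0, 0, -0.176], [0, 0, -0.176], [0, 0, -0.176]])

```text
clock: 31.6
tcp_pos: [0.4646, 0.0718, 0.2093]
orientation: [-2.013, -2.412, -0.002]
contact_force: [0.3, -0.1, -2.1]
grip_width: 0.0647
```

```bash
python3 - <<'E'
from h import *
o=r.get_obs(); R=Ro.from_rotvec(o["orientation"]); print(o["tcp_pos"],o["orientation"],o["grip_width"])
f=imaging.grab_frame("wrist"); save(f,"w15"); print(world(f,[0,0,0]).round(3))
cup(f,"large_cup")
try: cup(f,"medium_cup")
except Exception as e: print(e)
d=outline_of("chili_jar","wrist")[0]
hsv=cv2.cvtColor(f["pixels"],cv2.COLOR_RGB2HSV)
m=(d["region"]&(f["pixels"][...,1]>f["pixels"][...,0].astype(int)+40)).astype(np.uint8)
z=o["tcp_pos"][2]-.0511+.084
ys,xs=np.nonzero(m)
for y in range(290,400,10):
    q=xs[ys==y]
    if len(q): a=R.inv().apply(onz(f,q.min(),y,z,True)-o["tcp_pos"])*1000; b=R.inv().apply(onz(f,q.max(),y,z,True)-o["tcp_pos"])*1000; print(y,q.min(),q.max(),a[:2].round(1),b[:2].round(1))
E
```

```text
[0.46460714 0.07180397 0.20934256] [-2.01273641e+00 -2.41206185e+00 -2.38208353e-03] 0.06473970442417111
[0.45  0.147 0.339]
large_cup 0.57 dark ([461.1000061035156, 143.5], [68.4000015258789, 68.4000015258789], 10.7) foot ([461.79998779296875, 143.1999969482422], [97.0999984741211, 97.5], 136.3) lip ([460.8999938964844, 143.5], [89.19999694824219, 89.69999694824219], 136.3)
medium_cup 0.96 dark ([435.8999938964844, 218.10000610351562], [24.799999237060547, 57.900001525878906], 177.1) foot ([437.5, 226.3000030517578], [62.79999923706055, 86.19999694824219], 5.5) lip ([438.5, 219.89999389648438], [57.70000076293945, 79.19999694824219], 5.5)
300 277 384 [ 27.4 -12.3] [27.3 19. ]
310 249 366 [ 23.9 -20.9] [24.1 13.8]
320 243 389 [ 20.4 -23. ] [20.5 21.1]
330 242 393 [ 16.8 -23.6] [16.9 22.6]
340 237 402 [ 13.1 -25.6] [13.  25.9]
350 233 406 [  9.1 -27.3] [ 9.1 27.6]
360 229 407 [  5.1 -29.1] [ 5.1 28.4]
370 227 407 [  0.9 -30.3] [ 0.9 29. ]
380 226 408 [ -3.5 -31.2] [-3.5 29.9]
390 231 404 [ -7.9 -30. ] [-7.9 29. ]
```

```bash
python3 - <<'E'
from h import *
print(rel([.4606,.146,.105],yawed(10)))
E
```

```text
(array([0.1562, 0.0187, 0.2083]), array([ 0.0003, -0.    , -0.0019]))
```

>>> carry_out(offset=[[0.08, 0.01, 0], [0.155, 0.018, 0.03], [0.155, 0.018, 0.1], [0.155, 0.018, 0.17], [0.155, 0.018, 0.205], [0.155, 0.018, 0.205], [0.155, 0.018, 0.205]], turn=[[0, 0, 0], [0, 0, 0], [0, 0, 0], [0, 0, 0], [0, 0, 0], [0, 0, 0], [0, 0, 0]])

```text
clock: 32.5
tcp_pos: [0.4606, 0.1459, 0.1069]
orientation: [2.022, 2.404, -0.0]
contact_force: [-0.3, 0.9, -1.2]
grip_width: 0.0649
```

```bash
python3 - <<'E'
from h import *
o=r.get_obs(); print(o["tcp_pos"],o["contact_force"],rel([.4606,.146,.059],yawed(10)))
E
```

```text
[0.46064274 0.1458519  0.10687029] [-0.30803443  0.94906969 -1.18642961] (array([ 0.0004, -0.0001,  0.0957]), array([ 0.0003,  0.0004, -0.0015]))
```

>>> carry_out(offset=[[0, 0, 0.03], [0, 0, 0.05], [0, 0, 0.07], [0, 0, 0.088], [0, 0, 0.095], [0, 0, 0.095]], turn=[[0, 0, 0], [0, 0, 0], [0, 0, 0], [0, 0, 0], [0, 0, 0], [0, 0, 0]])

```text
clock: 33.1
tcp_pos: [0.4597, 0.1471, 0.0585]
orientation: [-2.019, -2.407, 0.001]
contact_force: [-0.3, -0.4, -2.6]
grip_width: 0.0649
```

>>> carry_out(offset=[[0, 0, 0.003], [0, 0, 0.005], [0, 0, 0.005]], turn=[[0, 0, 0], [0, 0, 0], [0, 0, 0]])

```text
clock: 33.4
tcp_pos: [0.4602, 0.1473, 0.0571]
orientation: [-2.019, -2.406, -0.001]
contact_force: [-1.5, -1.4, 6.3]
grip_width: 0.0648
```

>>> carry_out(offset=[[0, 0, 0], [0, 0, 0], [0, 0, 0], [0, 0, 0]], turn=[[0, 0, 0], [0, 0, 0], [0, 0, 0], [0, 0, 0]], hand=0)

```text
clock: 33.8
tcp_pos: [0.46, 0.1474, 0.0564]
orientation: [2.019, 2.407, 0.0]
contact_force: [-0.1, -0.1, 1.5]
grip_width: 0.0856
```

>>> carry_out(offset=[[0, 0, -0.06], [0, 0, -0.14], [0, 0, -0.22], [0, 0, -0.3], [0.08, 0, -0.36], [0.16, 0, -0.4], [0.2, 0, -0.4], [0.2, 0, -0.4]], turn=[[0, 0, 0], [0, 0, 0], [0, 0, 0], [0, 0, 0], [0, 0, 0], [0, 0, 0], [0, 0, 0], [0, 0, 0]])

```text
clock: 34.6
tcp_pos: [0.4414, 0.2492, 0.2561]
orientation: [-2.011, -2.413, -0.001]
contact_force: [-0.0, 0.9, -0.9]
grip_width: 0.0852
```

```bash
python3 - <<'E'
from h import *
o=r.get_obs(); print(o["tcp_pos"],o["contact_force"],o["clock"])
f=imaging.grab_frame("wrist"); save(f,"w16")
for n in ["spoon_bowl","pick_box","chili_jar","pepper_shaker"]:
    for d in look_for(n,"wrist")[:1]: print(n,round(d["score"],2),world(f,d["xyz"]).round(3))
f=imaging.grab_frame("top")
for d in look_for("sauce_dish","top")[:1]: print("dish",world(f,d["xyz"]).round(3))
E
```

```text
[0.44141992 0.24923056 0.25607827] [-0.02636241  0.92062906 -0.90480712] 34.6
spoon_bowl 0.91 [0.442 0.43  0.014]
pick_box 0.73 [0.418 0.331 0.081]
chili_jar 0.79 [0.462 0.156 0.09 ]
pepper_shaker 0.71 [0.437 0.244 0.099]
dish [ 0.546 -0.218  0.007]
```

View pics/w16.png

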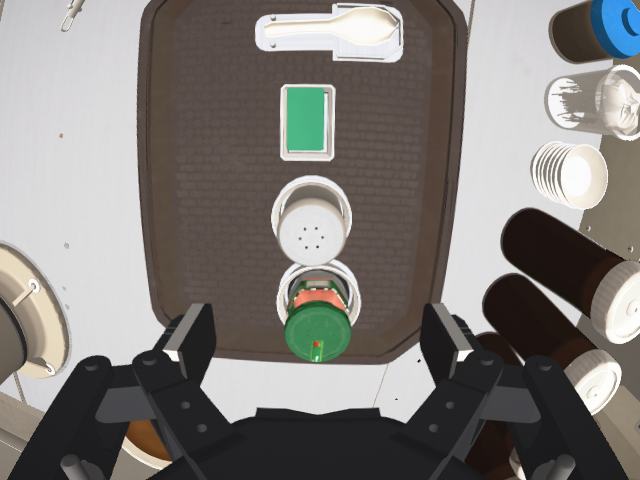

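All four things stand or lie in their places. Their tops are at 0.081, 0.090 and 0.099 m, as expected for full seating, and the dish hasn't moved. I'm handing the job in.

```bash
python3 -c "
from h import *
print(r.hand_in()); print(r.get_obs()['clock'])"
```

```text
the job is handed in; nothing more can be done
None
the job is handed in; nothing more can be done
```

I laid the spoon in its rest first, then stood the carton, the pepper shaker and the chili jar in their holders. I handed the job in with about 35 s on the clock, and no verdict is reported.

- **Seating:** each piece touched bottom at the expected height. In the last view the top heights fit full seating: carton 0.081 m, jar 0.090 m, shaker 0.099 m.
- **Spoon:** the last view shows its bowl inside the cradle and its handle between the pins.
- **Dish and gripper:** the sauce dish reads within about 3 mm of where it started. The gripper was open and clear of everything.
- **Disagreement:** in the last wrist view the network put the jar and the shaker 9–12 mm to the left (+y) of the cup centres. I put that down to it measuring the visible side that faced the camera, since both went down into their cups without side force. I did not measure their centring separately.

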